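Collapse the empty coating pedestal

TASK

The coating round is over: push the empty telescoping pedestal straight down until it is fully collapsed, the thin innermost tube home first and then the middle tube. Leave the other pedestal up, with its freshly coated cheese wheel undisturbed on top.

Things in the scene. Friction and masses are not known exactly. Their poses are not given: they have to be found in the camera images.
- plate_top (a point): centre of the top face of the flat round aluminium plate (44 mm across, 12 mm thick) on top of the empty pedestal, an upright three-section steel telescope fixed to the table (base disc 120 mm across, outer tube 48 mm across with a 54 mm grey collar, its top 95 mm above the table). This face is 117 mm above the table when both tubes are home. z up.
- ped_in (a joint): how far the inner tube (26 mm across, carries the plate) stands out of the middle tube of the empty pedestal, m: 0 = home (plate rests on the middle tube's collar), at most 0.06, starts at 0.035 to 0.06. Slides at about 4 N, easier than the middle tube, so a push down on the plate sinks it first. Stays where it is left.
- ped_mid (a joint): how far the middle tube (38 mm across, grey collar 46 mm across and 10 mm thick on its top) stands out of the outer tube of the empty pedestal, m: 0 = home (collar rests on the outer tube's collar), at most 0.06, starts at 0.035 to 0.06. Slides at about 10 N; with the inner tube home, pushing on down on the plate sinks it. Stays where it is left.
- wheel_centre (a point): centre of the yellow cheese wheel (96 mm across, 65 mm tall, loose, about 0.45 kg) on the other pedestal, an extended twin 0.28 m or more from the empty one. The wheel's top is 286 mm above the table; nothing else near is taller, and what lies within 0.15 m of the pedestals is under 135 mm tall.
Mind the look-alikes: they are no part of the job. Leave any orange look-alike of the part that bears plate_top alone.

How it is judged:
On the way, in this order (a step that is already met when the one before it is completed fails the run):
1. the inner tube is home while the middle tube still stands out (value of joint ped_in below 0.008 m and value of joint ped_mid above 0.02 m), for 0.05 s.
2. the middle tube is home too (value of joint each of ped_mid, ped_in below 0.008 m), for 0.2 s.
At the end, for the whole second after the job is handed in: Both tubes of the empty pedestal are home to within 8 mm each, and the cheese wheel stands upright on the other, still extended pedestal, within 20 mm of where it was (all of step 2 and distance of wheel_centre from where it was at the start of the episode below 0.02 m and angle between wheel_centre's own z axis and vertical below 0.2 rad); the robot touches nothing.
It fails at once if the coated wheel or its pedestal is disturbed (wheel shifted or lowered by more than 20 mm) (distance of wheel_centre from where it was at the start of the episode above 0.02 m).
It also fails if it takes over 35 s, if anything falls off the work surface, if the arm or the gripper's body presses on something with over 40 N, if the wrist force passes 120 N, or if a joint passes its speed limit or range.

ROBOT

A 6-joint arm with a two-finger parallel gripper is mounted at the origin on the work surface. World frame = base frame: x ahead of the robot, y to its left, z up, the work surface at z = 0. Lengths are in m, angles in rad, forces in N, time in s.
With the tool pointing down it reaches from about 0.3 to 0.85 m from the base axis. Payload 4.2 kg.
Tool frame: the origin (TCP) lies where the fingers leave the gripper's body, on its centre line; the fingertips stand 78 mm ahead of it and the grasp point (between the pads) lies 60 mm ahead of it; z points along the fingers, y is the line along which they close (so a half turn about z gives the same grasp; the last joint's range is limited). The gripper opens to 91 mm and grips with 3 to 60 N. Pads are 32 mm wide; open, the fingers measure 118 mm over their backs; the gripper's body (76 mm by 178 mm) begins 60 mm behind the grasp point.
Start: joints at [-1.151, 0.32, 1.565, -0, 1.257, -0.02], TCP at [0.245, -0.52, 0.292] pointing down, gripper open.
Joint ranges: [-3.11, 3.11], [-0.84, 2.01], [0.21, 2.61], [-1.34, 4.49], [0.05, 2.63], [-2.56, 2.56]. Speed limits (rad/s): [2.57, 2.57, 3.14, 3.14, 3.14, 3.14].

INTERFACE

Orientations are given as a unit quaternion [w, x, y, z].
In Python, from bench import readout, camera, job gives the robot as it stands.
- The arm moves only by the tool carry_out, never from a script. Its argument "series" is text: rows parted by semicolons, each of 7 numbers parted by spaces: the closure, from -1 (fully open) to 1 (shut), so that 0 is half open, then the shift along the world's x, y, z normalised to -1 to 1, where 1 is 0.05 m, then the turn, a rotation vector about the world's x, y, z normalised to -1 to 1, where 1 is 0.12 rad. A call has 1 to 5 rows; each row shifts and turns the commanded pose from where the row before left it; what a row does not reach is not made up. A row lasts 1/10 s, in which the tool goes at most 50 mm and 8.59 degrees, less where a joint would pass 70% of its speed; a pose out of reach is approached as far as the arm can. A call with a number of a shift or a turn outside -1 to 1 is refused whole. A call with a gripper value outside its range is refused whole. The fingers move at their own pace and stop on an object; "grip_force" is the grip in N (left out, the last holds). Time passes only in rows, so rows that do not move let the fingers close. It gives the time, the measured TCP pose, the force, the opening and the grip force at its end, in the units of the state.
- readout.state(): the state, without advancing time (a new reading comes with each control period).
- camera(name): name is "side" or "top" or "wrist"; returns a dict with "frame" (420x560x3 uint8, blue, green, red), "mtx" (3x3 intrinsics, pixels), "R" (3x3) and "t" (3): a world point X has camera coordinates R X + t. Camera axes: x right, y down, z forward; pixel columns grow to the right and rows downward; lengths in m; the calibration is good to about 2 mm. The wrist camera is an equidistant fisheye: a pixel r from the principal point sees the ray r / f radians off the axis. A picture is of the moment at which its call begins. There is no depth.
- job.hand_in(): hands the job in; it is judged then, once.
The state is a dict: "t": time; "qpos": joint angles; "dq": joint speeds; "joint_efforts": joint torques, N m; "position": TCP position; "eef_rot": TCP orientation; "ft_force": force on the tool from outside, world axes, zero at the start; "wrist_torque": the same for the moment, N m; "width": finger opening in m; "finger_force": force on a finger pad.
Only numpy, scipy, OpenCV 4.12 (cv2) and the standard library are available. Lean on these libraries where they do the work, as an engineer would, in place of code of your own. Each camera call takes 0.05 s, during which the arm holds its last target. There are 200 camera calls.

## Working session

There is one attempt and no reset: what is moved stays moved. The work goes in short steps, Python scripts to look and compute and a tool call to move; the robot and the scene stay as the last step left them, time stands still between calls to the robot, and variables do not carry over. Pictures are saved under pics/ and viewed, at most 10 in all, crops included, and the job is handed in when it is done.

Besides the shell and the picture viewer there is one more tool, called after "Emit:" as name(argument=value, ...) on one line, values as JSON. carry_out: Moves the arm, as the interface text tells. Scaled input: -1 to 1 covers 0.05 m each way for a shift and 0.12 rad each way for a turn. Its arguments: {"type":"object","properties":{"series":{"type":"string"},"grip_force":{"type":"number"}},"required":["series"]}

```bash
mkdir -p pics; cat > h.py <<'E'
import numpy as np, cv2
from bench import readout, camera, job
def ray(c,u,v):
    M=c["mtx"];d=np.linalg.inv(M)@[u,v,1.]
    R=np.array(c["R"]);return -R.T@c["t"],R.T@d
def onz(c,u,v,z):
    o,d=ray(c,u,v);return o+d*(z-o[2])/d[2]
def proj(c,X):
    p=c["mtx"]@(np.array(c["R"])@X+c["t"]);return p[:2]/p[2]
E
python3 - <<'E'
from h import *
import pickle
a=camera("top");b=camera("side");pickle.dump((a,b),open("c.pkl","wb"))
cv2.imwrite("pics/top.png",a["frame"]);cv2.imwrite("pics/side.png",b["frame"])
for c in(a,b):print(-np.array(c["R"]).T@c["t"],c["R"])
E
```

```text
[0.33964034 0.03664764 1.20969836] [[ 0.00411082 -0.99949351  0.03155673]
 [-0.9947382  -0.00731761 -0.10218791]
 [ 0.10236707 -0.03097061 -0.99426445]]
[0.33576804 0.96807266 0.90911967] [[-0.99059357 -0.13670759  0.00595133]
 [-0.08687746  0.59472806 -0.79921889]
 [ 0.10571987 -0.79221813 -0.6010106 ]]
```

View pics/top.png

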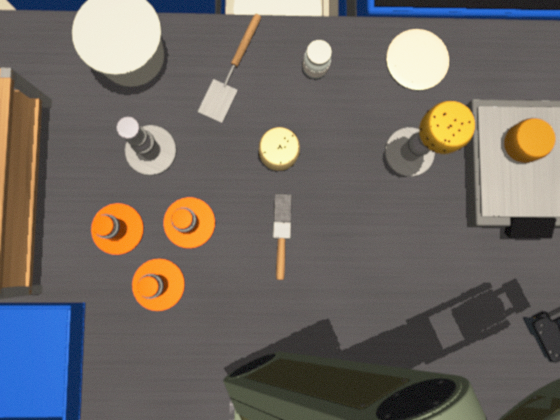

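View pics/side.png

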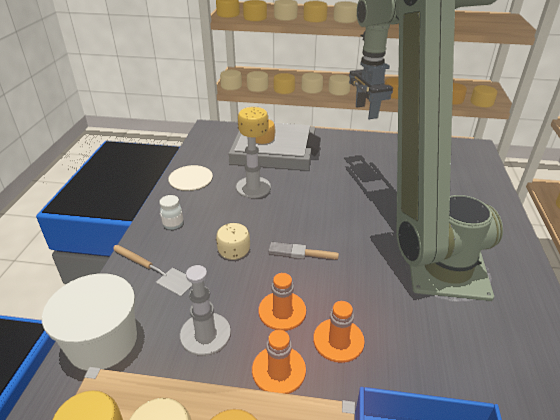

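The top view shows the grey empty pedestal with its plate at about (128,127) and its base at (150,150). In the side view the plate is at (197,272). The three orange look-alikes are at top (108,227), (183,219) and (150,287). The coated wheel's pedestal is at top (447,127). The grey one at (128,127) fits: it is steel, empty and has an aluminium plate. I'll confirm it in a crop and measure.

```bash
python3 - <<'E'
from h import *
import pickle
a,b=pickle.load(open("c.pkl","rb"))
def blob(c,x0,y0,x1,y1,seed):
    g=c["frame"][y0:y1,x0:x1];hsv=cv2.cvtColor(g,cv2.COLOR_BGR2HSV)
    m=((hsv[...,2]>195)&(hsv[...,1]<50)).astype(np.uint8)
    n,l,s,ce=cv2.connectedComponentsWithStats(m)
    i=max(range(1,n),key=lambda k:s[k,4]);print(s[i]+[x0,y0,0,0,0],ce[i]+[x0,y0]);return ce[i]+[x0,y0]
pa=blob(a,112,112,145,145,0);pb=blob(b,183,262,215,283,0)
o1,d1=ray(a,*pa);o2,d2=ray(b,*pb)
k=np.linalg.lstsq(np.c_[d1,-d2],o2-o1,rcond=None)[0]
print("tri",o1+k[0]*d1,o2+k[1]*d2)
print("base",onz(a,150,150,.005),onz(b,205,332,.005),"wheel",onz(a,447,127,.286))
A=cv2.resize(a["frame"][100:180,95:205],(385,280),interpolation=2);B=cv2.resize(b["frame"][255:355,165:245],(320,400),interpolation=2)
im=np.zeros((400,705,3),np.uint8);im[:280,:385]=A;im[:,385:]=B;cv2.imwrite("pics/crop.png",im)
E
```

```text
[117 117  21  21 339] [127.30088496 127.05309735]
[183 265  23  15 235] [195.40425532 272.26808511]
tri [0.6070875  0.31107084 0.21136675] [0.60831165 0.3111945  0.21172869]
base [0.60721011 0.31231629 0.005     ] [0.60904716 0.30652811 0.005     ] wheel [ 0.59470189 -0.30140634  0.286     ]
```

View pics/crop.png

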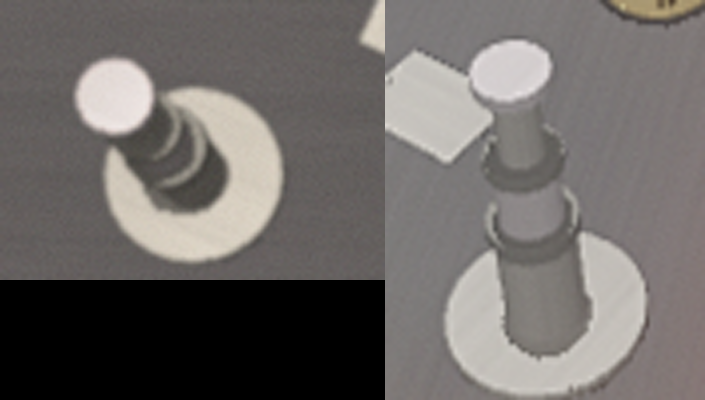

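Confirmed: the crop shows the grey steel telescope with a light plate on top, both tubes out. The plate top is at about (0.6075, 0.311, 0.2115). Next I raise the arm, close the fingers and travel on the inner side of the wheel.

Emit:
carry_out(series="1 0 0 1 0 0 0;1 0 0 1 0 0 0;1 0.36 0.83 0.4 0 0 0;1 0.36 0.83 0 0 0 0;1 0.36 0.83 0 0 0 0", grip_force=20)

```text
t: 0.6
position: [0.2991, -0.3946, 0.4127]
eef_rot: [0.0, 0.976, 0.218, 0.0]
ft_force: [-0.0, -0.0, 0.1]
width: 0.0539
finger_force: 0.0
```

Emit:
carry_out(series="1 0.36 0.83 0 0 0 0;1 0.36 0.83 0 0 0 0;1 0.36 0.83 0 0 0 0;1 0.36 0.83 0 0 0 0;1 0.36 0.83 0 0 0 0")

```text
t: 1.1
position: [0.3889, -0.1865, 0.4121]
eef_rot: [-0.0, 0.976, 0.218, -0.0]
ft_force: [1.2, -1.0, 0.3]
width: 0.0144
finger_force: 0.0
```

Emit:
carry_out(series="1 0.36 0.83 0 0 0 0;1 0.36 0.83 0 0 0 0;1 0.36 0.83 0 0 0 0;1 0.36 0.83 0 0 0 0;1 0.36 0.83 0 0 0 0")

```text
t: 1.6
position: [0.479, 0.0211, 0.412]
eef_rot: [0.0, 0.976, 0.218, -0.0]
ft_force: [1.0, -1.2, 0.0]
width: 0.0005
finger_force: 0.0
```

Emit:
carry_out(series="1 0.36 0.83 0 0 0 0;1 0.36 0.83 0 0 0 0;1 0.36 0.83 0 0 0 0;1 0.36 0.83 0 0 0 0;1 0 0 0 0 0 0")

```text
t: 2.1
position: [0.5521, 0.1897, 0.4102]
eef_rot: [-0.001, 0.975, 0.221, -0.001]
ft_force: [-0.6, -1.3, -0.1]
width: 0.0005
finger_force: 0.0
```

Emit:
carry_out(series="1 0.36 0.8 0 0 0 0;1 0.36 0.8 0 0 0 0;1 0.36 0.8 -0.4 0 0 0;1 0 0 -0.6 0 0 0;1 0 0 -0.6 0 0 0")

```text
t: 2.6
position: [0.605, 0.3058, 0.3302]
eef_rot: [0.0, 0.976, 0.219, -0.001]
ft_force: [0.5, 0.7, -0.8]
width: 0.0005
finger_force: 0.0
```

Emit:
carry_out(series="1 0 0 0 0 0 0;1 0 0 0 0 0 0")

```text
t: 2.8
position: [0.6048, 0.3046, 0.3325]
eef_rot: [0.0, 0.976, 0.218, -0.0]
ft_force: [0.3, 0.6, 1.1]
width: 0.0004
finger_force: 0.0
```

```bash
python3 - <<'E'
from h import *
b=camera("side");a=camera("top")
s=readout.state();p=np.array(s["position"]);print(p)
A=cv2.resize(a["frame"][80:180,80:200],(360,300));B=cv2.resize(b["frame"][180:350,130:270],(420,510))
im=np.zeros((510,780,3),np.uint8);im[:300,:360]=A;im[:,360:]=B;cv2.imwrite("pics/n1.png",im)
E
```

```text
[0.60543497 0.30490973 0.33469129]
```

View pics/n1.png

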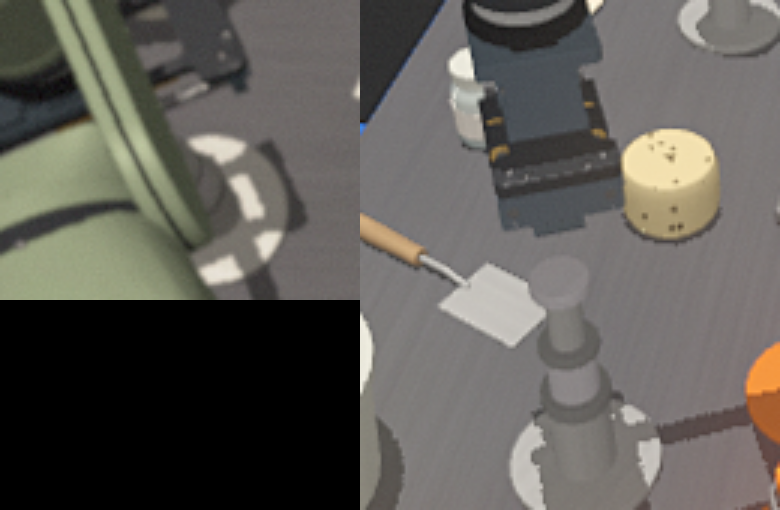

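The closed fingertips are straight over the plate (side-view crop at about (560,230)), with roughly 45 mm of clearance. I'll trim by 2 mm in x and 6 mm in y, then descend slowly.

Emit:
carry_out(series="1 0.04 0.12 -0.2 0 0 0;1 0 0 -0.2 0 0 0;1 0 0 -0.2 0 0 0;1 0 0 -0.2 0 0 0;1 0 0 0 0 0 0")

```text
t: 3.4
position: [0.6063, 0.3109, 0.29]
eef_rot: [0.0, 0.976, 0.218, -0.002]
ft_force: [0.3, 0.4, 0.1]
width: 0.0005
finger_force: 0.0
```

Emit:
carry_out(series="1 0 0 -0.1 0 0 0;1 0 0 -0.1 0 0 0;1 0 0 -0.1 0 0 0;1 0 0 -0.1 0 0 0;1 0 0 -0.1 0 0 0")

```text
t: 3.9
position: [0.6069, 0.3112, 0.2672]
eef_rot: [0.0, 0.976, 0.218, 0.0]
ft_force: [-0.6, -0.3, 3.6]
width: 0.0004
finger_force: 1.5
```

Emit:
carry_out(series="1 0 0 -0.1 0 0 0;1 0 0 -0.1 0 0 0;1 0 0 -0.1 0 0 0;1 0 0 -0.1 0 0 0;1 0 0 0 0 0 0")

```text
t: 4.4
position: [0.6067, 0.3112, 0.2461]
eef_rot: [0.0, 0.976, 0.218, -0.001]
ft_force: [0.8, 0.8, 0.1]
width: 0.0005
finger_force: 0.0
```

The 4 N push means the inner tube is sinking. I keep going until the force steps up to 10 N.

Emit:
carry_out(series="1 0 0 -0.1 0 0 0;1 0 0 -0.1 0 0 0;1 0 0 -0.1 0 0 0")

```text
t: 4.7
position: [0.6068, 0.3112, 0.2328]
eef_rot: [-0.0, 0.976, 0.218, 0.0]
ft_force: [-2.1, -0.4, 8.3]
width: 0.0005
finger_force: 3.7
```

Emit:
carry_out(series="1 0 0 -0.1 0 0 0;1 0 0 -0.1 0 0 0;1 0 0 -0.1 0 0 0")

```text
t: 5.0
position: [0.6067, 0.3112, 0.2182]
eef_rot: [-0.0, 0.976, 0.218, 0.0]
ft_force: [-2.1, -0.3, 7.6]
width: 0.0002
finger_force: 3.7
```

Emit:
carry_out(series="1 0 0 -0.1 0 0 0;1 0 0 -0.1 0 0 0")

```text
t: 5.2
position: [0.6067, 0.3112, 0.2081]
eef_rot: [-0.0, 0.976, 0.218, 0.0]
ft_force: [-1.2, -1.6, 6.4]
width: 0.0006
finger_force: 3.7
```

The force stepped up, so the inner tube is home and the middle one is sliding. About 13 mm are left, which I'll do in fine steps to the end stop.

Emit:
carry_out(series="1 0 0 -0.1 0 0 0;1 0 0 -0.06 0 0 0;1 0 0 -0.04 0 0 0")

```text
t: 5.5
position: [0.6068, 0.3112, 0.198]
eef_rot: [-0.0, 0.976, 0.218, 0.0]
ft_force: [-1.2, -0.7, 7.1]
width: 0.0
finger_force: 3.6
```

Emit:
carry_out(series="1 0 0 -0.04 0 0 0;1 0 0 -0.04 0 0 0")

```text
t: 5.7
position: [0.6068, 0.3112, 0.1954]
eef_rot: [-0.0, 0.976, 0.218, 0.001]
ft_force: [-5.3, -2.9, 20.0]
width: 0.0006
finger_force: 9.9
```

The force jumped to 20 N at TCP z = 0.1954, the end stop expected at 0.195. I hold briefly, then back off upward and look.

Emit:
carry_out(series="1 0 0 -0.02 0 0 0;1 0 0 0 0 0 0;1 0 0 0 0 0 0")

```text
t: 6.0
position: [0.6067, 0.3112, 0.1954]
eef_rot: [-0.0, 0.976, 0.218, 0.001]
ft_force: [-3.9, -2.2, 16.0]
width: 0.0003
finger_force: 7.9
```

Emit:
carry_out(series="1 0 0 0.1 0 0 0;1 0 0 0.4 0 0 0;1 0 0 0.8 0 0 0;1 0 0 0.8 0 0 0;1 0 0 0.8 0 0 0")

```text
t: 6.5
position: [0.6067, 0.3112, 0.3376]
eef_rot: [0.0, 0.976, 0.218, -0.001]
ft_force: [0.6, -0.2, -0.2]
width: 0.0005
finger_force: 0.0
```

Emit:
carry_out(series="1 0 0 0.5 0 0 0;1 0 0 0 0 0 0;1 0 0 0 0 0 0;1 0 0 0 0 0 0")

```text
t: 6.9
position: [0.6064, 0.311, 0.3596]
eef_rot: [0.001, 0.976, 0.218, -0.002]
ft_force: [-0.0, 0.1, 0.0]
width: 0.0008
finger_force: 0.0
```

```bash
python3 - <<'E'
from h import *
b=camera("side");s=readout.state();print(s["position"],s["ft_force"],np.abs(s["dq"]).max())
cv2.imwrite("pics/n2.png",cv2.resize(b["frame"][90:370,110:400],(580,560)))
E
```

```text
[0.60641463 0.31099987 0.35962344] [-0.2075094   0.43286931  0.00781988] 0.0077131932191410535
```

View pics/n2.png

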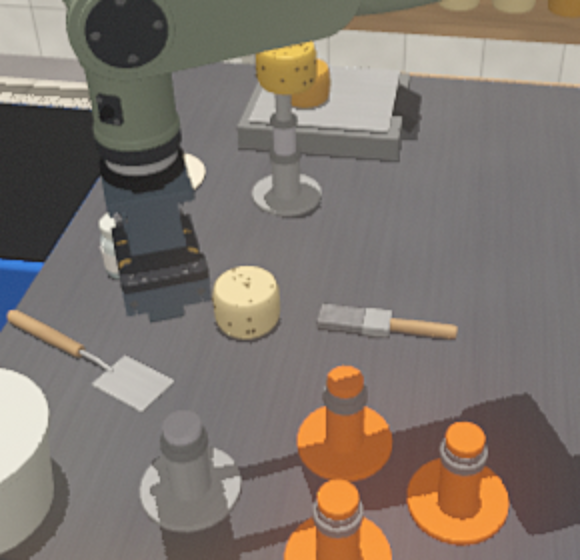

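The grey pedestal is fully collapsed (crop (185,430)). The wheel is still up on its extended pedestal (287,65), and the gripper is clear of everything.

```bash
python3 -c "
from bench import job
print(job.hand_in())"
```

```text
the job is handed in; nothing more can be done
None
```

The empty pedestal is pushed fully down, inner tube first and then the middle one; the coated wheel still stands on its extended pedestal, and the job is handed in (no verdict was returned).

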